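# Stand the carver's reference board up behind the carving

## Robot

A 6-joint arm with a two-finger parallel gripper is mounted at the origin on a cart in front of the work surface, level with it; the furniture and walls round the work are solid. World frame = base frame: x ahead of the robot, y to its left, z up, the work surface at z = 0. Lengths are in m, angles in rad, forces in N, time in s.
With the tool pointing down it reaches from about 0.15 to 0.775 m from the base axis. Payload 6.1 kg.
Tool frame: the origin (TCP) lies midway between the tips of the shut fingers; the grasp point (between the pads) lies 19 mm behind it; z points along the fingers, y is the line along which they close (so a half turn about z gives the same grasp; the last joint's range is limited). The gripper opens to 85 mm and grips with 20 to 120 N. Pads are 22 mm wide; open, the fingers measure 114 mm over their backs; the gripper's body (76 mm by 85 mm) begins 54 mm behind the grasp point. The pads swing forward as they close: fully open they stand 13 mm farther back than shut.
Start: joints at [-1.31, 0.126, -0.04, 1.405, 0, 1.571], TCP at [0.135, -0.507, 0.231] pointing down, gripper open.
Joint ranges: [-2.72, 2.72], [-0.95, 1.95], [-1.27, 1.35], [-1.78, 2.02], [-1.46, 1.47], [-3.14, 3.14]. Speed limits (rad/s): [2.39, 2.39, 3.01, 3.14, 3.14, 3.14].

## Interface

Orientations are given as a unit quaternion [w, x, y, z].
In Python, from workcell import telemetry, read_camera, camera_model, manip gives the robot as it stands. The module is installed in compiled form; this text tells all that it offers.
- The arm moves only by the shell command python3 -m handwheel 'ROWS' [OPENING] [FORCE]. ROWS is rows parted by semicolons, their numbers by spaces, 1 to 5 of them, each of 6 numbers: dx, dy, dz in m, then a rotation vector rx, ry, rz in rad; each row is the pose to reach, as a shift and turn from the pose commanded when the command began, along the tool's axes at that moment; what a row does not reach only later rows make up. A row lasts 1/8 s, in which the tool goes at most 0.0625 m and 0.188 rad, less where a joint would pass 70% of its speed; a pose out of reach is approached as far as the arm can. OPENING is the finger opening in m, set as the command begins (- or left out keeps the last). The fingers move at their own pace and stop on an object; FORCE is the grip in N (left out, the last holds). Time passes only in rows, so rows that do not move let the fingers close. It prints the time, the measured TCP pose, the force, the opening and the grip force at its end.
- telemetry.sense(): the state, without advancing time (a new reading comes with each control period).
- read_camera(name): name is "scene" or "top"; returns (picture, depth): 420x560x3 uint8, red, green, blue; 420x560 float32, m along the optical axis (not along the pixel's ray), 0 where there is no reading.
- camera_model(name): a dict with "fx", "fy", "cx", "cy" (pixels), "origin" and "attitude" of the camera in the world. Camera axes: x right, y down, z forward; pixel columns grow to the right and rows downward; lengths in m; the calibration is good to about 2 mm. A picture is of the moment at which its call begins. camera_model takes no time and is no camera call.
- manip.hand_in(): hands the job in; it is judged then, once.
The state is a dict: "time_s": time; "joint_pos": joint angles; "joint_vel": joint speeds; "tau": joint torques, N m; "tool_pos": TCP position; "ee_rot": TCP orientation; "wrist_force": force on the tool from outside, world axes, zero at the start; "ft_torque": the same for the moment, N m; "gripper_width": finger opening in m; "gripper_force": force on a finger pad.
Only numpy, scipy, OpenCV 4.12 (cv2) and the standard library are available. Lean on these libraries where they do the work, as an engineer would, in place of code of your own. Each camera call takes 0.05 s, during which the arm holds its last target. There are 200 camera calls.

## Task

Set up the reference board for carving: unfold the leg on its back all the way, then take the board by its dowel handle and stand it on its bottom rail and leg right behind the roughed-out bear as seen from the robot's side of the bench, 3 to 10 cm clear of it and centred on it, with the drawing facing square to the robot's side. Set the board down rather than drop it, and leave the bear and everything else on the bench where they are.

Things in the scene. Friction and masses are not known exactly. Their poses are not given: they have to be found in the camera images.
- board: Framed board, 0.4 kg, lying on its face, leg on top: dark wood frame 140 wide, 150 high, 14 mm thick; side stiles run on 52 mm past the top rail and carry a dowel handle. Origin: middle of top rail's outer edge, face side. x: from handle to bottom rail (bottom edge at +150 mm); y: across; z: out of the back (face 0, back 14 mm). Lying: z up. Standing: x points down, z away from the viewer.
- board_handle (a point): Middle of the round pale dowel handle: 14 mm thick, along board y, 112 mm free between the stiles, at board x -42, z +10 mm (10 mm above the bench while lying); 35 mm clear space between it and the top rail. Axes as board. The board turns about the dowel loosely in a 4 N grip, stiffly at 10 N. Board standing: about 184 mm up and 62 mm behind board_foot.
- board_foot (a point): Middle of the rear edge of the bottom, at board x +150, z +14 mm. With the leg fully open the board stands leaning back 20 degrees on this edge and on the leg's foot, which rests 90 mm behind it. Axes as board.
- leg (a joint): Leg's hinge: 0 folded flat on the back, 0.70 rad fully open (firm stop; pulled further, the board lifts). Stiff (about 0.04 N m): the leg stays where it is left. Hinge near the top of the board, free end near the bottom rail, which lifts away from the back. May start a little ajar.
- leg_hinge (a point): Hinge axis of the leg (parallel to board y), at board x = +25, z = +22 mm.
- leg_grip (a point): Point in the middle of the leg, 95 mm from the hinge axis, where it can be pinched by its sides. The leg is a plain wooden bar 26 mm wide (along board y) and 12 mm thick, 2 mm clear of the back when folded. Its frame's x runs along the leg to the free end.
- leg_foot (a point): Middle of the leg's round black rubber foot (6 mm radius), 116 mm from the hinge axis.
- bear: Roughed-out sitting bear in light brown wood, 61 x 63 x 96 mm high, loose, 0.16 kg, standing on the bench. Origin: centre of its underside.
- mallet: Turned wooden carver's mallet standing on its head at the back of the bench, 62 mm across, 190 mm high, loose. Origin: centre of its underside. Bystander.
- wax_tin: Flat round tin, 77 mm across, 31 mm high, loose, on the left. Origin: centre of its underside. Bystander.
- bench_mark (a point): Fixed point on the bare bench top, 0.40 m straight ahead of the robot's base axis, nothing to see there; axes as the base frame (x away from the robot, y left, z up).
Things that resemble listed ones, but are neither listed nor needed, are in the scene too. Several things look just like the bear: the one meant starts farthest from the robot's base.

How it is judged:
On the way:
1. the leg is unfolded all the way (value of joint leg above 0.62 rad), for 0.2 s.
At the end, for the whole second after the job is handed in: Leg open over 0.62 rad; board released, at rest on bottom edge and leg foot, leaning back 13-27 deg, face square to robot side within 17 deg; bear upright, moved under 20 mm, in front of the board within 40 mm of its middle, bear centre 60-165 mm from the rear bottom edge (value of joint leg above 0.62 rad and angle between board's own z axis and vertical between 1.8 and 2.05 rad and angle between board's own x axis and vertical above 2.6 rad and height (world z) of board_foot below 0.012 m and height (world z) of leg_foot below 0.014 m and angle between the y axis of board and the y axis of bench_mark, either way round below 0.3 rad and world x of board_foot above 0.49 m and z of bear in the frame of board below -0.03 m and y of bear in the frame of board between -0.04 and 0.04 m and horizontal distance between bear and board_foot between 0.06 and 0.165 m and distance of bear from where it was at the start of the episode below 0.02 m and angle between bear's own z axis and vertical below 0.1 rad and linear speed of board below 0.02 m/s and angular speed of board below 0.1 rad/s and contact force between the fingers and board below 0.1 N); the robot touches nothing.
It fails at once if the bear is pushed more than 25 mm or tipped (distance of bear from where it was at the start of the episode above 0.025 m or angle between bear's own z axis and vertical above 0.3 rad).
It fails at once if another thing on the bench is shifted more than 30 mm (distance of any of mallet, wax_tin from where it was at the start of the episode above 0.03 m).
It fails at once if the board is dropped (moves faster than 0.5 m/s out of the grip) (contact force between the fingers and board below 0.05 N and linear speed of board above 0.5 m/s).
It also fails if it takes over 70 s, if anything falls off the work surface, if the arm or the gripper's body presses on something with over 40 N, if the wrist force passes 120 N, or if a joint passes its speed limit or range.

## Working session

There is one attempt and no reset: what is moved stays moved. The work goes in short steps, Python scripts to look and compute and a shell command to move; the robot and the scene stay as the last step left them, time stands still between calls to the robot, and variables do not carry over. Pictures are saved under pics/ and viewed, at most 10 in all, crops included, and the job is handed in when it is done.

```bash
mkdir -p pics; cat > h.py <<'E'
import numpy as np, cv2
from scipy.spatial.transform import Rotation as R
from workcell import telemetry, read_camera, camera_model, manip
def rot(q): 
    q=np.array(q); 
    return q if q.shape==(3,3) else R.from_quat(q[[1,2,3,0]]).as_matrix()
def cam(n):
    p,d=read_camera(n); return p,d,camera_model(n)
def ray(m,u,v):
    A=rot(m["attitude"]); return np.array(m["origin"]), A@np.array([(u-m["cx"])/m["fx"],(v-m["cy"])/m["fy"],1.])
def onplane(m,u,v,z):
    o,r=ray(m,u,v); return o+r*(z-o[2])/r[2]
def cloud(d,m):
    v,u=np.mgrid[:d.shape[0],:d.shape[1]]
    c=np.stack([(u-m["cx"])/m["fx"]*d,(v-m["cy"])/m["fy"]*d,d],-1)
    return c@rot(m["attitude"]).T+np.array(m["origin"])
E
python3 - <<'E'
from h import *
for n in("scene","top"):
    p,d,m=cam(n); cv2.imwrite(f"pics/{n}0.png",p[:,:,::-1]); np.savez(f"{n}0.npz",p=p,d=d); print(n,m)
print(telemetry.sense())
E
```

```text
scene {'fx': 429.3535883174398, 'fy': 429.3535883174398, 'cx': 280.6907496545472, 'cy': 209.35742603826375, 'origin': array([0.21789983, 0.48470147, 0.74203868]), 'attitude': array([ 0.12565959, -0.35740012,  0.87390573, -0.30457116])}
top {'fx': 465.45743926022067, 'fy': 465.45743926022067, 'cx': 279.74337223959293, 'cy': 207.30392630935353, 'origin': array([0.5048126 , 0.11182211, 1.23662374]), 'attitude': array([-0.02747861,  0.71028531, -0.70248187,  0.0354814 ])}
{'time_s': 0.1, 'joint_pos': array([-1.31001046e+00,  1.26358557e-01, -4.05209073e-02,  1.40540241e+00,
        1.22543531e-05,  1.57080735e+00]), 'joint_vel': array([ 3.60991999e-05, -1.60905935e-03,  2.29621714e-03, -2.15801363e-04,
        2.55019570e-04,  4.32668442e-04]), 'tau': array([ 2.24323794e-04, -4.36908388e+01,  3.53604448e+01,  1.37428977e-02,
        4.18204650e-05,  1.81903772e-05]), 'tool_pos': array([ 0.13527334, -0.50688739,  0.23057959]), 'ee_rot': array([-7.37262433e-04,  9.91511323e-01,  1.30018244e-01, -9.05068663e-05]), 'wrist_force': array([-0.67536833, -0.32756834, -0.6999343 ]), 'ft_torque': array([-0.00219776, -0.01659876,  0.02103363]), 'gripper_force': 0.0, 'gripper_width': 0.08560843412198145}
```

View pics/top0.png

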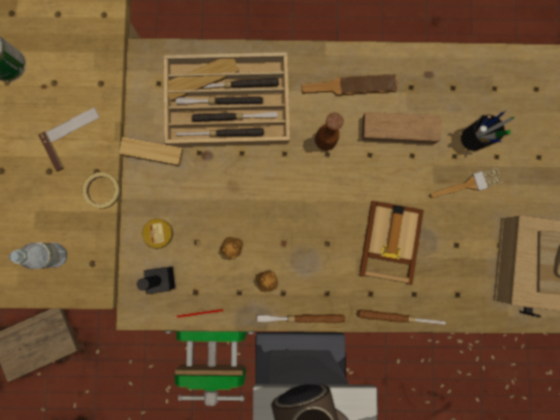

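View pics/scene0.png

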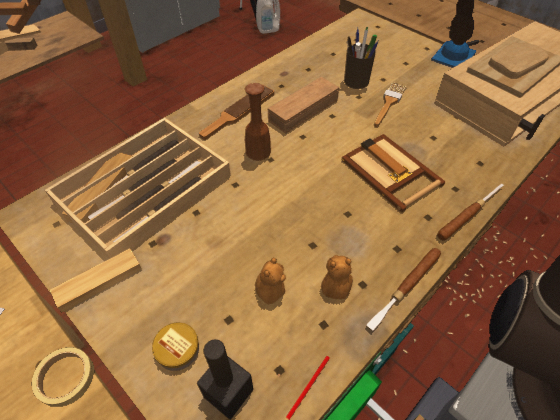

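```bash
python3 - <<'E'
from h import *
z=np.load("top0.npz");p,d=z["p"],z["d"];m=camera_model("top")
C=cloud(d,m)
hsv=cv2.cvtColor(p,cv2.COLOR_RGB2HSV)
for u,v,r in((231,247,18),(267,281,18),(157,233,20),(327,133,25),(393,242,48)):
    s=C[v-r:v+r,u-r:u+r].reshape(-1,3); 
    lo=0.012 if r<40 else 0.006
    q=s[s[:,2]>lo]; print((u,v),"n",len(q),"min",q.min(0).round(3),"max",q.max(0).round(3),"mid",((q.min(0)+q.max(0))/2).round(3),"r",np.hypot(*((q.min(0)+q.max(0))/2)[:2]).round(3))
print("table z",C[260:290,330:350].reshape(-1,3).mean(0))
t=cv2.resize(p[195:290,215:435],None,fx=3.6,fy=3.6,interpolation=cv2.INTER_CUBIC);cv2.imwrite("pics/crop1.png",t[:,:,::-1])
print("height map along leg (rows)")
for v in range(200,292,4): print(v,[(round(float(C[v,u,2])*1000)) for u in range(360,430,4)])
E
```

```text
(231, 247) n 382 min [0.478 0.112 0.013] max [0.534 0.25  1.237] mid [0.506 0.181 0.625] r 0.538
(267, 281) n 376 min [0.396 0.104 0.016] max [0.505 0.158 1.237] mid [0.45  0.131 0.626] r 0.469
(157, 233) n 722 min [0.504 0.112 0.012] max [0.579 0.455 1.237] mid [0.541 0.284 0.624] r 0.611
(327, 133) n 718 min [ 0.505 -0.049  0.013] max [0.822 0.112 1.237] mid [0.663 0.031 0.625] r 0.664
(393, 242) n 3559 min [ 0.402 -0.328  0.006] max [0.655 0.112 1.237] mid [ 0.529 -0.108  0.621] r 0.54
table z [ 0.43976366 -0.0597091   0.01013679]
height map along leg (rows)
200 [-1, 0, 3, -1, -1, 1, -5, -3, -2, -3, 2, -3, -1, -3, -6, -4, 1, -1]
204 [0, 0, -3, 19, 11, 16, 12, 13, 11, -2, 0, 1, 1, 1, -2, 0, 0, 0]
208 [1, -1, 1, 15, 9, 10, 10, 18, 18, 31, 32, 15, 19, 10, 13, -2, -6, 0]
212 [0, -2, 3, 16, 14, 12, 10, 16, 20, 30, 28, 15, 14, 14, 16, 16, 0, -1]
216 [-4, 1237, 3, 15, 15, 13, 11, 13, 28, 31, 32, 13, 14, 16, 15, 10, -1, 2]
220 [-2, -1, 11, 17, 17, 16, 11, 15, 31, 30, 29, 11, 13, 13, 9, 13, -1, 0]
224 [-2, 0, 13, 14, 11, 15, 13, 14, 32, 32, 32, 11, 12, 14, 14, 17, 1, 0]
228 [2, -1, 13, 11,
[... 436 characters left out ...]
6, 9, 13, 14, 15, 23, 25, 27, 14, 14, 15, 16, 15, 1, 3, -2]
256 [3, 17, 12, 13, 17, 19, 18, 13, 19, 16, 16, 15, 16, 12, 12, 0, -3, -4]
260 [0, 14, 2, -2, -2, 3, -2, 17, 12, 13, 13, 16, 15, 14, 0, -1, -1, 5]
264 [-7, 16, -2, -1, 3, 1, 1, -2, 0, -1, -1, 4, 9, 16, 0, 0, 0, -1]
268 [12, 12, 0, 1, 3, 1, 2, -2, -2, -1, 0, -1, 1, 11, -1, 2, -3, -2]
272 [10, 14, 11, 17, 12, -2, -6, 1237, -2, 0, 0, -3, 7, 14, 1, -3, -1, -1]
276 [-1, 13, 8, 16, 16, 17, 16, 21, 14, 12, 3, -1, 9, 13, -3, -2, -3, -3]
280 [4, 8, 0, 0, -3, -1, -3, -3, 13, 15, 18, 18, 14, 13, -2, -4, -1, 0]
284 [1, -3, 1, -1, -2, 3, 2, -5, 4, -3, 0, -3, 14, -3, 3, 0, -1, -5]
288 [3, 2, 1, 3, -2, -3, 4, 0, 1, 0, -2, 1, -2, 2, -2, -4, -4, -1]
```

View pics/crop1.png

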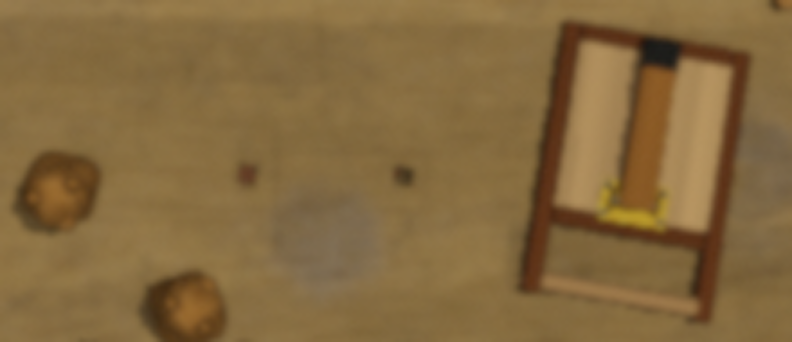

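Two bears are visible: top (231,247), about 0.56 m from the base axis, and (267,281), about 0.47 m. The farther one, (231,247), is the one meant, and the crop confirms it. The board in the crop has its black leg foot at the far side and its dowel on the robot's side, yawed slightly.

```bash
python3 - <<'E'
from h import *
z=np.load("top0.npz");p,d=z["p"],z["d"];m=camera_model("top")
C=cloud(d,m)
def pts(u,v,r,lo,hi):
    s=C[v-r:v+r,u-r:u+r].reshape(-1,3); return s[(s[:,2]>lo)&(s[:,2]<hi)]
for u,v in((231,247),(267,281)):
    q=pts(u,v,19,.02,.12); print("bear",q.min(0).round(3),q.max(0).round(3),((q.min(0)+q.max(0))/2).round(3))
s=np.load("scene0.npz");ps,ds=s["p"],s["d"];ms=camera_model("scene");Cs=cloud(ds,ms)
for u,v in((271,281),(338,276)):
    q=Cs[v-28:v+28,u-22:u+22].reshape(-1,3);q=q[(q[:,2]>.02)&(q[:,2]<.12)&(ds[v-28:v+28,u-22:u+22].ravel()>0)]
    print("bear scene",q.min(0).round(3),q.max(0).round(3))
for n,u,v,r in(("tin",157,233,20),("mallet",327,133,25)):
    q=pts(u,v,r,.015,.3); print(n,q.min(0).round(3),q.max(0).round(3))
# board outline in the top picture: dark frame corners via minAreaRect of raised points
q=pts(393,242,46,.008,.04); q=q[:,:2]
(c,sz,a)=cv2.minAreaRect((q*1000).astype(np.float32)); print("rect",c,sz,a, (cv2.boxPoints((c,sz,a))).round(0).tolist())
# dark-brown frame by colour
sub=np.zeros(p.shape[:2],np.uint8); sub[195:292,350:435]=1
M=((p.astype(int)[:,:,0]<115)&(p.astype(int)[:,:,0]>p[:,:,2].astype(int)+20)&(sub>0)&(p[:,:,1]<65)).astype(np.uint8)
k=cv2.connectedComponentsWithStats(M)[1:3]; i=1+np.argmax(k[1][1:,4]); 
yy,xx=np.where(k[0]==i); r=cv2.minAreaRect(np.stack([xx,yy],1).astype(np.float32)); print("px rect",r,len(xx))
print([onplane(m,*b,.014).round(4).tolist() for b in cv2.boxPoints(r)])
# leg
q=pts(393,235,30,.024,.045); vx=cv2.fitLine(q[:,:2].astype(np.float32),cv2.DIST_HUBER,0,.01,.01).ravel(); print("leg line",vx,q.min(0),q.max(0))
E
```

```text
bear [0.478 0.195 0.02 ] [0.534 0.25  0.099] [0.506 0.222 0.059]
bear [0.396 0.104 0.02 ] [0.448 0.158 0.097] [0.422 0.131 0.059]
bear scene [0.478 0.199 0.02 ] [0.533 0.252 0.097]
bear scene [0.394 0.106 0.02 ] [0.448 0.159 0.097]
tin [0.504 0.378 0.015] [0.579 0.455 0.037]
mallet [ 0.769 -0.049  0.015] [0.822 0.009 0.196]
rect (531.505615234375, -204.01992797851562) (231.12451171875, 231.66253662109375) 1.3791203498840332 [[413.0, -91.0], [419.0, -323.0], [650.0, -317.0], [644.0, -85.0]]
px rect ((390.848388671875, 242.04006958007812), (53.597633361816406, 75.41248321533203), 9.162346839904785) 946
[[0.4392, -0.1085, 0.014], [0.6348, -0.1412, 0.014], [0.6138, -0.2814, 0.014], [0.4185, -0.2467, 0.014]]
leg line [ 0.98767054 -0.15654679  0.5588806  -0.20116788] [ 0.49223387 -0.22361297  0.02416427] [ 0.62245387 -0.17429086  0.03896039]
```

```bash
cat > rel.py <<'E'
# rel.py x y z heading tilt : row from present pose to target; tilt>0 = tool leans to point forward (away from robot) along heading
import sys; from h import *
def target(x,y,z,h,t):
    X=np.array([np.cos(h),np.sin(h),0]);Z=np.array([0,0,-1.]);Y=np.cross(Z,X)
    B=np.stack([X,Y,Z],1); return np.array([x,y,z]),B@R.from_rotvec([0,t,0]).as_matrix()
def rel(*a):
    s=telemetry.sense();P=np.array(s["tool_pos"]);Q=rot(s["ee_rot"]);p,q=target(*a)
    return np.r_[Q.T@(p-P),R.from_matrix(Q.T@q).as_rotvec()].round(4)
if __name__=="__main__": print(*rel(*map(float,sys.argv[1:])))
E
python3 rel.py 0.597 -0.206 0.1 -0.167 0
```

```text
0.5237 -0.1715 0.1308 -0.0015 0.0003 0.4278
```

```bash
python3 -m handwheel '0.524 -0.1715 0.04 0 0 0.428;0.524 -0.1715 0.04 0 0 0.428;0.524 -0.1715 0.04 0 0 0.428;0.524 -0.1715 0.04 0 0 0.428;0.524 -0.1715 0.04 0 0 0.428' 0.05 20; python3 rel.py 0.597 -0.206 0.1 -0.167 0
```

```text
time_s: 0.72
tool_pos: [0.3874, -0.3431, 0.2093]
ee_rot: [-0.0, 0.997, -0.084, -0.0]
wrist_force: [0.2, -0.8, 0.1]
gripper_width: 0.0499
gripper_force: 0.0
0.1839 -0.1701 0.1092 -0.0 0.0002 -0.0004
```

```bash
python3 -m handwheel '0.184 -0.170 0.109 0 0 0;0.184 -0.170 0.109 0 0 0;0.184 -0.170 0.109 0 0 0;0.184 -0.170 0.109 0 0 0;0.184 -0.170 0.109 0 0 0'; python3 rel.py 0.597 -0.206 0.018 -0.167 0
```

```text
time_s: 1.35
tool_pos: [0.5968, -0.2051, 0.0978]
ee_rot: [-0.001, 0.997, -0.082, -0.002]
wrist_force: [-0.3, 0.4, -0.2]
gripper_width: 0.0501
gripper_force: 0.0
0.0006 0.001 0.0798 -0.0008 0.0033 0.0028
```

```bash
python3 -m handwheel '0 0.001 0.04 0 0 0;0 0.001 0.08 0 0 0;0 0.001 0.08 0 0 0;0 0.001 0.08 0 0 0'; python3 -m handwheel '0 0 0 0 0 0;0 0 0 0 0 0;0 0 0 0 0 0;0 0 0 0 0 0' 0.0 20; python3 - <<'E'
from h import *
p,d,m=cam("scene");cv2.imwrite("pics/s1.png",cv2.resize(p[100:240,300:500],None,fx=4,fy=4)[:,:,::-1])
E
```

```text
time_s: 1.85
tool_pos: [0.596, -0.2092, 0.0222]
ee_rot: [0.0, 0.996, -0.084, 0.001]
wrist_force: [0.3, -0.5, -0.2]
gripper_width: 0.05
gripper_force: 0.0
time_s: 2.35
tool_pos: [0.5965, -0.209, 0.0215]
ee_rot: [0.0, 0.997, -0.084, 0.001]
wrist_force: [2.9, -1.4, 0.8]
gripper_width: 0.0255
gripper_force: 23.8
```

View pics/s1.png

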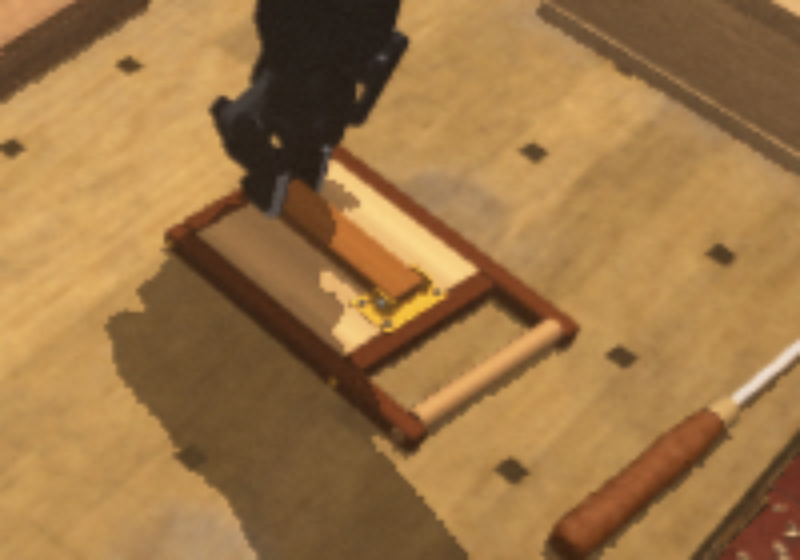

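```bash
python3 -m handwheel '-0.0014 0 -0.016 0 0.17 0;-0.0054 0 -0.0316 0 0.34 0;-0.0121 0 -0.0463 0 0.51 0;-0.0186 0 -0.0564 0 0.637 0;-0.0186 0 -0.0564 0 0.637 0'; python3 - <<'E'
from h import *
s=telemetry.sense();print(s["tool_pos"],s["wrist_force"],s["ft_torque"])
Q=rot(s["ee_rot"]);print("tilt",np.arctan2(Q[:2,2]@Q[:2,0]/np.linalg.norm(Q[:2,0]),-Q[2,2]))
E
```

```text
time_s: 3.02
tool_pos: [0.5736, -0.2038, 0.0748]
ee_rot: [0.025, 0.947, -0.08, 0.31]
wrist_force: [-2.4, 1.1, -1.5]
gripper_width: 0.0254
gripper_force: 23.7
[ 0.57355743 -0.20380899  0.07483085] [-2.40436642  1.13862738 -1.450583  ] [0.21116687 1.09569456 0.06805789]
tilt 0.6333316639092197
```

```bash
python3 -m handwheel '-0.0001 0 -0.0048 0 0.05 0;-0.0001 0 -0.0048 0 0.05 0'; python3 -m handwheel '-0.0001 0 -0.0038 0 0.04 0;-0.0001 0 -0.0038 0 0.04 0'; python3 - <<'E'
from h import *
s=telemetry.sense();print(s["wrist_force"],s["ft_torque"])
p,d,m=cam("scene");cv2.imwrite("pics/s2.png",cv2.resize(p[80:240,300:500],None,fx=3.5,fy=3.5)[:,:,::-1])
E
```

```text
time_s: 3.28
tool_pos: [0.5741, -0.2045, 0.0799]
ee_rot: [0.027, 0.939, -0.079, 0.334]
wrist_force: [-0.7, 0.6, -1.9]
gripper_width: 0.025
gripper_force: 23.6
time_s: 3.52
tool_pos: [0.5715, -0.2042, 0.0822]
ee_rot: [0.029, 0.932, -0.078, 0.352]
wrist_force: [-0.6, 0.6, -4.1]
gripper_width: 0.025
gripper_force: 23.4
[-0.62007332  0.55519211 -4.0502559 ] [ 1.96972780e-01  1.24727625e+00 -3.36323274e-04]
```

View pics/s2.png

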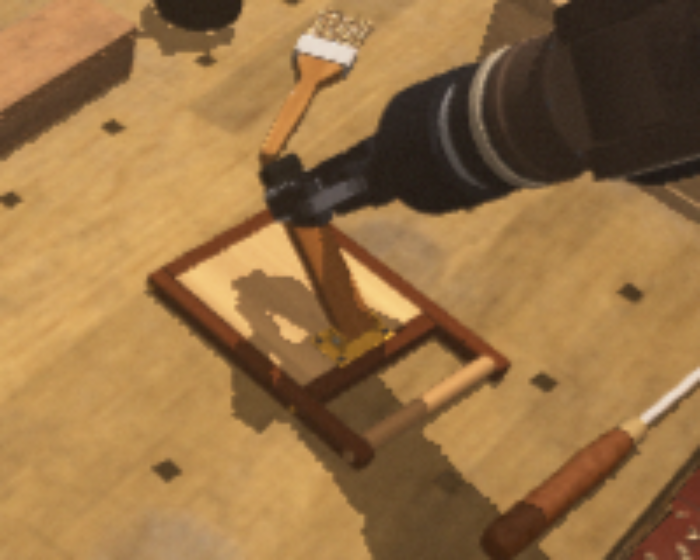

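```bash
python3 -m handwheel '0 0 0.001 0 -0.012 0;0 0 0.001 0 -0.012 0;0 0 0.001 0 -0.012 0' ; python3 -m handwheel '0 0 0 0 0 0;0 0 0 0 0 0;0 0 0 0 0 0' 0.06; python3 -m handwheel '0 0 -0.06 0 0 0;0 0 -0.12 0 0 0;0 0 -0.12 0 0 0;0 0 -0.12 0 0 0'; python3 - <<'E'
from h import *
p,d,m=cam("top");C=cloud(d,m);np.savez("top1.npz",p=p,d=d)
cv2.imwrite("pics/t2.png",cv2.resize(p[180:300,330:450],None,fx=5,fy=5)[:,:,::-1])
s=C[190:290,350:430].reshape(-1,3);q=s[(s[:,2]>.03)&(s[:,2]<.12)]
print(q.min(0),q.max(0))
h=np.array([.503,-.1905]);e=np.array([.986,-.166])
a=(q[:,:2]-h)@e; k=np.abs((q[:,:2]-h)@[.166,.986])<.02
print("leg fit slope angle",np.arctan(np.polyfit(a[k],q[k,2],1)[0]),k.sum(),a[k].min(),a[k].max())
E
```

```text
time_s: 3.95
tool_pos: [0.5728, -0.2046, 0.0828]
ee_rot: [0.029, 0.934, -0.078, 0.348]
wrist_force: [0.3, -0.3, -4.9]
gripper_width: 0.025
gripper_force: 23.3
time_s: 4.32
tool_pos: [0.573, -0.2048, 0.0838]
ee_rot: [0.029, 0.933, -0.078, 0.349]
wrist_force: [0.1, -0.8, -0.2]
gripper_width: 0.0598
gripper_force: 0.0
time_s: 4.82
tool_pos: [0.4951, -0.1917, 0.174]
ee_rot: [0.03, 0.933, -0.078, 0.349]
wrist_force: [1.2, 0.3, 0.5]
gripper_width: 0.0603
gripper_force: 0.0
[ 0.49967459 -0.21621574  0.03042565] [ 0.59357322 -0.17181879  0.10405447]
leg fit slope angle 0.6670231766985012 430 -0.006379931977412243 0.09112753367756936
```

View pics/t2.png

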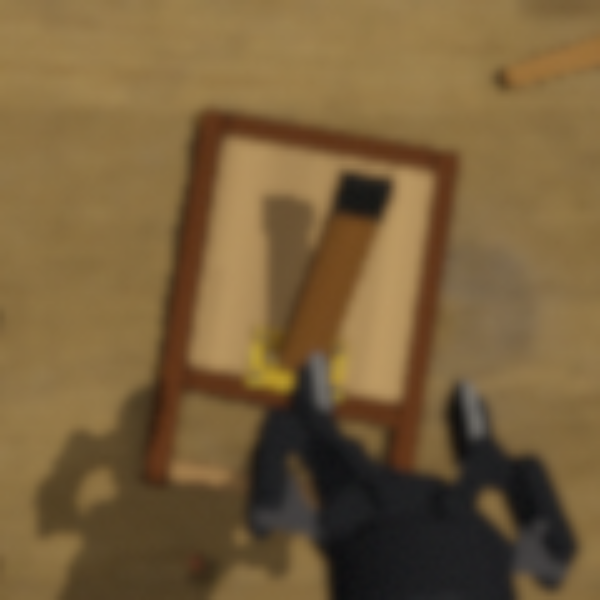

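The leg is open: its foot stands off the back, with a top height of about 0.104 m, which matches 0.70 rad. Next is the dowel.

```bash
python3 rel.py 0.437 -0.180 0.18 1.404 0; python3 -c "
from h import *;print(telemetry.sense()['joint_pos'])"
```

```text
-0.0398 -0.0016 -0.0442 0.5589 -0.5589 -1.4981
[-0.48248985 -0.36719831 -0.82735449  0.42125812  0.20465456  2.90013325]
```

```bash
python3 -m handwheel '-0.04 -0.0016 -0.044 0.559 -0.559 -1.498;-0.04 -0.0016 -0.044 0.559 -0.559 -1.498;-0.04 -0.0016 -0.044 0.559 -0.559 -1.498;-0.04 -0.0016 -0.044 0.559 -0.559 -1.498;-0.04 -0.0016 -0.044 0.559 -0.559 -1.498' 0.036;python3 rel.py 0.437 -0.180 0.14 1.404 0;
```

```text
time_s: 5.5
tool_pos: [0.4371, -0.1802, 0.1785]
ee_rot: [0.013, 0.92, 0.353, 0.17]
wrist_force: [0.1, -0.5, 0.1]
gripper_width: 0.036
gripper_force: 0.0
-0.0115 -0.0058 0.0362 0.2446 -0.2479 -0.664
```

```bash
python3 -m handwheel '-0.0115 -0.006 0.036 0.245 -0.248 -0.664;-0.0115 -0.006 0.036 0.245 -0.248 -0.664;-0.0115 -0.006 0.036 0.245 -0.248 -0.664;-0.0115 -0.006 0.036 0.245 -0.248 -0.664;-0.0115 -0.006 0.036 0.245 -0.248 -0.664';python3 rel.py 0.437 -0.180 0.003 1.404 0; python3 - <<'E'
from h import *
p,d,m=cam("scene");C=cloud(d,m);cv2.imwrite("pics/s3.png",cv2.resize(p[80:240,300:500],None,fx=4,fy=3.75)[:,:,::-1])
# dowel: pale points left visible between stiles
hsv=cv2.cvtColor(p,cv2.COLOR_RGB2HSV)
q=C[150:230,370:470].reshape(-1,3);c=p[150:230,370:470].reshape(-1,3).astype(int)
h=np.array([.437,-.1795]);e=np.array([.986,-.166]);n=np.array([.166,.986])
a=(q[:,:2]-h)@e;b=(q[:,:2]-h)@n
k=(abs(a)<.02)&(abs(b)<.05)&(q[:,2]>.008)&(q[:,2]<.022)
print(k.sum(),np.median(a[k]),a[k].min(),a[k].max(),np.median(q[k,2]),np.polyfit(b[k],a[k],1))
E
```

```text
time_s: 6.12
tool_pos: [0.4379, -0.1788, 0.1399]
ee_rot: [-0.0, 0.765, 0.644, 0.001]
wrist_force: [0.6, 0.5, -0.1]
gripper_width: 0.0362
gripper_force: 0.0
-0.0016 -0.0008 0.1369 0.0011 -0.002 -0.0046
228 -0.006634029939426959 -0.011971414701139188 0.0032191062427200504 0.014981637036649731 [-0.00257765 -0.00621438]
```

View pics/s3.png

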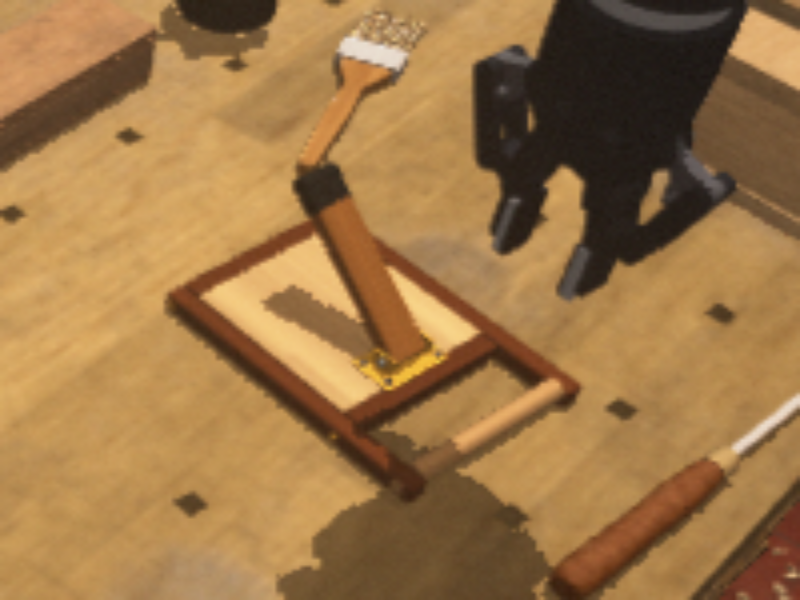

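```bash
python3 -m handwheel '-0.001 -0.005 0.05 0 0 -0.004;-0.001 -0.005 0.1 0 0 -0.004;-0.001 -0.005 0.136 0 0 -0.004;-0.001 -0.005 0.136 0 0 -0.004;-0.001 -0.005 0.136 0 0 -0.004' && python3 -m handwheel '0 0 0 0 0 0;0 0 0 0 0 0;0 0 0 0 0 0;0 0 0 0 0 0' 0 20
```

```text
time_s: 6.8
tool_pos: [0.4329, -0.1803, 0.0074]
ee_rot: [0.002, 0.765, 0.645, 0.002]
wrist_force: [1.1, -0.5, 0.3]
gripper_width: 0.0359
gripper_force: 0.0
time_s: 7.3
tool_pos: [0.4337, -0.1804, 0.0081]
ee_rot: [0.003, 0.764, 0.645, 0.002]
wrist_force: [-1.6, -0.5, 6.3]
gripper_width: 0.0129
gripper_force: 20.4
```

```bash
python3 -m handwheel '0 0 0 0 0 0;0 0 0 0 0 0;0 0 0.007 0 0 0;0 0 0.007 0 0 0;0 0 0.007 0 0 0' 0.03 && python3 -m handwheel '0 0 0 0 0 0;0 0 0 0 0 0;0 0 0 0 0 0;0 0 0 0 0 0' 0 20
```

```text
time_s: 7.92
tool_pos: [0.4331, -0.18, -0.0003]
ee_rot: [0.002, 0.764, 0.645, 0.002]
wrist_force: [-0.9, -0.3, 7.2]
gripper_width: 0.0301
gripper_force: 3.4
time_s: 8.43
tool_pos: [0.433, -0.1802, 0.0004]
ee_rot: [0.002, 0.764, 0.645, 0.002]
wrist_force: [-3.7, 0.8, 14.7]
gripper_width: 0.0134
gripper_force: 24.2
```

```bash
python3 -m handwheel '0 0 -0.01 0 0 0;0 0 -0.02 0 0 0;0 0 -0.03 0 0 0;0 0 -0.04 0 0 0;0 0 -0.05 0 0 0' - 30; python3 -m handwheel '0 0 -0.02 0 0 0;0 0 -0.04 0 0 0;0 0 -0.06 0 0 0;0 0 -0.08 0 0 0;0 0 -0.08 0 0 0'; python3 - <<'E'
from h import *
p,d,m=cam("scene");cv2.imwrite("pics/s4.png",cv2.resize(p[60:260,280:500],None,fx=3,fy=3)[:,:,::-1])
E
```

```text
time_s: 9.05
tool_pos: [0.4323, -0.1798, 0.0499]
ee_rot: [0.002, 0.764, 0.645, 0.002]
wrist_force: [0.4, -0.3, -3.1]
gripper_width: 0.0126
gripper_force: 29.2
time_s: 9.68
tool_pos: [0.4324, -0.1801, 0.1308]
ee_rot: [0.003, 0.764, 0.645, 0.002]
wrist_force: [-2.5, 0.4, -2.6]
gripper_width: 0.0126
gripper_force: 29.6
```

View pics/s4.png

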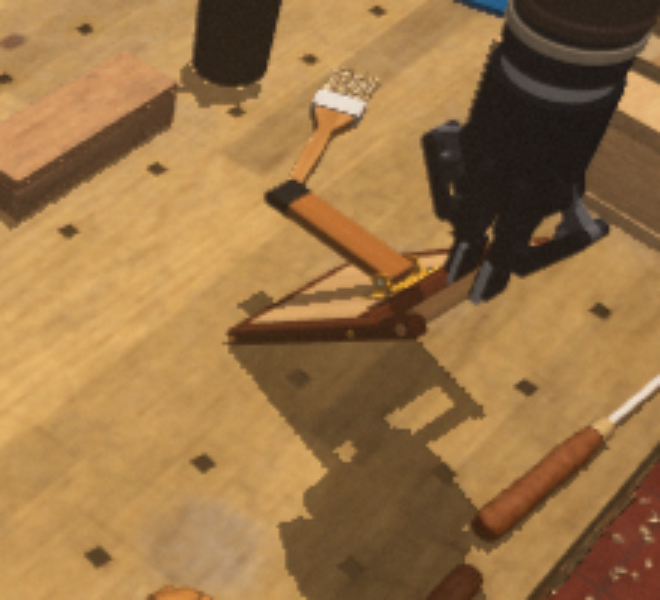

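```bash
python3 -m handwheel '0 0.0275 -0.0214 0 0 0;0 0.0617 -0.0388 0 0 0;0 0.0987 -0.0485 0 0 0;0 0.1314 -0.051 0 0 0;0 0.1414 -0.0505 0 0 0' - 20; python3 -m handwheel '0 0.017 0.001 0 0 0;0 0.034 0.003 0 0 0;0 0.05 0.006 0 0 0;0 0.062 0.009 0 0 0;0 0.062 0.009 0 0 0';  python3 - <<'E'
from h import *
p,d,m=cam("scene");cv2.imwrite("pics/s5.png",cv2.resize(p[20:260,260:500],None,fx=2.5,fy=2.5)[:,:,::-1])
E
```

```text
time_s: 10.35
tool_pos: [0.576, -0.2044, 0.1862]
ee_rot: [0.007, 0.764, 0.645, 0.005]
wrist_force: [-1.3, 1.9, 27.7]
gripper_width: 0.0125
gripper_force: 32.8
time_s: 10.98
tool_pos: [0.6384, -0.215, 0.1782]
ee_rot: [0.009, 0.764, 0.645, 0.007]
wrist_force: [7.2, 1.3, 23.8]
gripper_width: 0.0121
gripper_force: 34.3
```

View pics/s5.png

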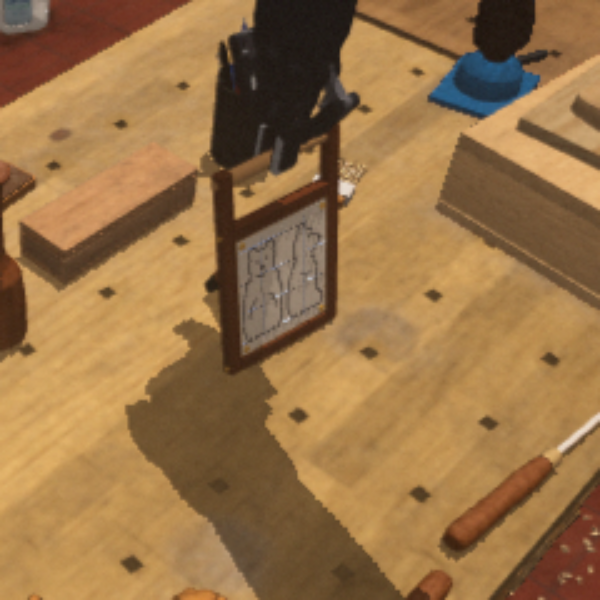

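The board now stands on its bottom edge, drawing toward the robot (foot about (365,165) in scene pixels). I'll grip firmer, lift and measure.

```bash
python3 -m handwheel '0 0 -0.004 0 0 0;0 0 -0.006 0 0 0;0 0 -0.006 0 0 0;0 0 -0.006 0 0 0' - 60;  python3 -m handwheel '0 0 -0.02 0 0 0;0 0 -0.05 0 0 0;0 0 -0.1 0 0 0;0 0 -0.14 0 0 0;0 0 -0.14 0 0 0'; cat > face.py <<'E'
from h import *
def face(n="scene"):
    p,d,m=cam(n);C=cloud(d,m);s=telemetry.sense();T=np.array(s["tool_pos"])
    q=C.reshape(-1,3);ok=(d.ravel()>0)&(abs(q[:,0]-T[0]+.03)<.12)&(abs(q[:,1]-T[1])<.11)&(q[:,2]<T[2]-.045)&(q[:,2]>max(T[2]-.195,.006))
    q=q[ok];k=np.ones(len(q),bool)
    for _ in range(15):
        c=q[k].mean(0);n_=np.linalg.svd(q[k]-c,full_matrices=False)[2][2];k=abs((q-c)@n_)<.006
    n_*=np.sign(n_[0]); y=q[k][:,1]
    print("T",T.round(4),"n",len(q),k.sum(),"zaxis",n_.round(3),"angle z-vert",np.arccos(n_[2]).round(3),"yaw",np.arctan2(n_[1],n_[0]).round(3),"c",c.round(4),"min",q[k].min(0).round(3),"max",q[k].max(0).round(3))
face()
E
python3 face.py
```

```text
time_s: 11.52
tool_pos: [0.6342, -0.2143, 0.1795]
ee_rot: [0.004, 0.764, 0.645, 0.003]
wrist_force: [3.6, -0.3, 9.3]
gripper_width: 0.0113
gripper_force: 59.1
time_s: 12.15
tool_pos: [0.6325, -0.2142, 0.3193]
ee_rot: [0.003, 0.764, 0.645, 0.003]
wrist_force: [1.3, 0.2, -5.2]
gripper_width: 0.0118
gripper_force: 59.3
T [ 0.6322 -0.214   0.3167] n 3248 3109 zaxis [ 0.952 -0.166 -0.257] angle z-vert 1.83 yaw -0.172 c [ 0.5952 -0.2023  0.2104] min [ 0.564 -0.28   0.143] max [ 0.628 -0.134  0.272]
```

```bash
python3 rel.py 0.645 0.222 0.325 1.571 0
```

```text
0.432 -0.0603 -0.0083 0.005 -0.0002 -0.1684
```

```bash
python3 -m handwheel '0.05 -0.006 -0.008 0 0 -0.03;0.1 -0.014 -0.008 0 0 -0.06;0.15 -0.021 -0.008 0 0 -0.09;0.2 -0.028 -0.008 0 0 -0.12;0.25 -0.035 -0.008 0 0 -0.168'; python3 rel.py 0.645 0.222 0.325 1.571 0
```

```text
time_s: 12.82
tool_pos: [0.6381, 0.0401, 0.3218]
ee_rot: [0.0, 0.707, 0.708, -0.0]
wrist_force: [0.6, 0.4, -3.8]
gripper_width: 0.0113
gripper_force: 59.2
0.1819 0.0071 -0.0033 -0.0005 0.0006 0.001
```

```bash
python3 -m handwheel '0.05 0.002 0 0 0 0;0.1 0.004 0 0 0 0;0.14 0.006 0 0 0 0;0.17 0.007 0 0 0 0;0.182 0.007 0 0 0 0'; python3 -m handwheel '0 0 0 0 0 0;0 0 0 0 0 0'; python3 face.py; python3 - <<'E'
from h import *
p,d,m=cam("top");C=cloud(d,m)
q=C.reshape(-1,3);k=(abs(q[:,0]-.506)<.05)&(abs(q[:,1]-.222)<.05)&(q[:,2]>.02)&(q[:,2]<.105);print("bear",q[k].min(0),q[k].max(0))
E
```

```text
time_s: 13.45
tool_pos: [0.6454, 0.2222, 0.3218]
ee_rot: [0.0, 0.706, 0.708, -0.001]
wrist_force: [0.3, -0.5, -5.1]
gripper_width: 0.0116
gripper_force: 59.2
time_s: 13.7
tool_pos: [0.6459, 0.2192, 0.3252]
ee_rot: [0.002, 0.708, 0.707, 0.001]
wrist_force: [0.9, -0.5, -4.1]
gripper_width: 0.0115
gripper_force: 59.2
T [0.646  0.2191 0.3256] n 5251 5200 zaxis [ 0.971  0.007 -0.238] angle z-vert 1.811 yaw 0.007 c [0.6098 0.2222 0.2181] min [0.59  0.148 0.147] max [0.629 0.289 0.281]Traceback (most recent call last):
  File "<stdin>", line 3, in <module>
    return umr_minimum(a, axis, None, out, keepdims, initial, where)
ValueError: zero-size array to reduction operation minimum which has no identity
```

```bash
python3 -m handwheel '0.003 0.012 0.03 0 0 0;0.003 0.012 0.07 0 0 0;0.003 0.012 0.11 0 0 0;0.003 0.012 0.13 0 0 0;0.003 0.012 0.13 0 0 0'; python3 -m handwheel '0 0 0.004 0 0 0;0 0 0.008 0 0 0;0 0 0.008 0 0 0'; python3 face.py
```

```text
time_s: 14.42
tool_pos: [0.6576, 0.2221, 0.194]
ee_rot: [0.001, 0.708, 0.707, -0.0]
wrist_force: [0.8, -1.5, -4.6]
gripper_width: 0.0112
gripper_force: 59.2
time_s: 14.8
tool_pos: [0.6587, 0.2235, 0.1882]
ee_rot: [0.002, 0.707, 0.707, 0.002]
wrist_force: [-0.4, -0.5, -5.3]
gripper_width: 0.0114
gripper_force: 59.1
T [0.6587 0.2235 0.1882] n 3799 3603 zaxis [ 0.972  0.009 -0.236] angle z-vert 1.809 yaw 0.009 c [0.6226 0.2263 0.08  ] min [0.603 0.152 0.009] max [0.643 0.294 0.143]
```

```bash
python3 -m handwheel '0 0 0.003 0 0 0;0 0 0.003 0 0 0'; python3 -m handwheel '0 0 0.003 0 0 0;0 0 0.003 0 0 0';python3 -m handwheel '0 0 0.003 0 0 0;0 0 0.003 0 0 0'
```

```text
time_s: 15.1
tool_pos: [0.6584, 0.2235, 0.1846]
ee_rot: [0.002, 0.707, 0.707, 0.001]
wrist_force: [0.4, -0.3, -4.0]
gripper_width: 0.0114
gripper_force: 59.2
time_s: 15.35
tool_pos: [0.6584, 0.2235, 0.1814]
ee_rot: [0.002, 0.707, 0.707, 0.001]
wrist_force: [0.1, 0.4, -4.2]
gripper_width: 0.0113
gripper_force: 59.2
time_s: 15.6
tool_pos: [0.6594, 0.2233, 0.1802]
ee_rot: [0.003, 0.707, 0.707, 0.003]
wrist_force: [2.2, -2.3, 2.3]
gripper_width: 0.0117
gripper_force: 59.9
```

```bash
python3 -m handwheel '0 0.004 0.001 0 0 0;0 0.008 0.002 0 0 0;0 0.012 0.003 0 0 0;0 0.016 0.004 0 0 0;0 0.016 0.004 0 0 0' - 20; python3 face.py;  python3 -m handwheel '0 0.002 0.0006 0 0 0;0 0.004 0.0012 0 0 0;0 0.004 0.0012 0 0 0'; python3 face.py
```

```text
time_s: 16.23
tool_pos: [0.6752, 0.2232, 0.1753]
ee_rot: [0.002, 0.707, 0.707, 0.002]
wrist_force: [1.7, -2.5, 4.0]
gripper_width: 0.0117
gripper_force: 60.8
T [0.6752 0.2232 0.1753] n 3826 3781 zaxis [ 0.946  0.002 -0.326] angle z-vert 1.902 yaw 0.002 c [0.6285 0.2262 0.0708] min [0.603 0.152 0.006] max [0.655 0.294 0.13 ]
time_s: 16.65
tool_pos: [0.679, 0.2233, 0.1741]
ee_rot: [0.002, 0.707, 0.707, 0.002]
wrist_force: [1.0, -3.4, 5.0]
gripper_width: 0.0117
gripper_force: 61.0
T [0.679  0.2233 0.1741] n 3849 3811 zaxis [ 0.939  0.004 -0.343] angle z-vert 1.921 yaw 0.004 c [0.6298 0.2262 0.0699] min [0.604 0.152 0.006] max [0.656 0.294 0.129]
```

```bash
python3 -m handwheel '0 0 -0.001 0 0 0;0 0 -0.001 0 0 0;0 0 -0.001 0 0 0;0 0 -0.001 0 0 0' 0.035; python3 face.py; python3 -m handwheel '0 0 -0.01 0 0 0;0 0 -0.03 0 0 0;0 0 -0.06 0 0 0;0 0 -0.1 0 0 0;0 0 -0.13 0 0 0'; python3 -m handwheel '0 -0.06 -0.03 0 0 0;-0.03 -0.12 -0.05 0 0 0;-0.07 -0.17 -0.05 0 0 0;-0.13 -0.2 -0.05 0 0 0;-0.19 -0.2 -0.05 0 0 0'; python3 -m handwheel '-0.06 0 0 0 0 0;-0.12 0 0 0 0 0;-0.18 0 0 0 0 0;-0.2 0 0 0 0 0;-0.2 0 0 0 0 0'
python3 - <<'E'
from h import *
p,d,m=cam("scene");cv2.imwrite("pics/s6.png",p[:,:,::-1])
C=cloud(d,m);q=C.reshape(-1,3)
p,d,m=cam("top");C=cloud(d,m);q2=C.reshape(-1,3)
for n,Q in(("s",q),("t",q2)):
    k=(abs(Q[:,0]-.506)<.05)&(abs(Q[:,1]-.222)<.045)&(Q[:,2]>.02)&(Q[:,2]<.105);print("bear",Q[k].min(0),Q[k].max(0))
    B=Q[(Q[:,0]>.585)&(Q[:,0]<.73)&(abs(Q[:,1]-.222)<.09)&(Q[:,2]>.008)&(Q[:,2]<.22)]
    print("board",B.min(0),B.max(0))
    F=B[(B[:,2]<.15)&(B[:,0]<.68)]
    if n=="s":
        k=np.ones(len(F),bool)
        for _ in range(15):
            c=F[k].mean(0);z=np.linalg.svd(F[k]-c,full_matrices=False)[2][2];k=abs((F-c)@z)<.006
        z*=np.sign(z[0]);print("z",z,np.arccos(z[2]),k.sum(),len(F))
E
```

```text
time_s: 17.2
tool_pos: [0.6784, 0.2237, 0.1743]
ee_rot: [0.002, 0.707, 0.707, 0.001]
wrist_force: [0.3, -0.5, -0.3]
gripper_width: 0.0351
gripper_force: 0.0
T [0.6785 0.2236 0.1745] n 3864 3826 zaxis [ 0.938  0.011 -0.345] angle z-vert 1.923 yaw 0.011 c [0.6303 0.2255 0.0701] min [0.604 0.152 0.006] max [0.656 0.293 0.129]
time_s: 17.88
tool_pos: [0.6779, 0.2235, 0.3076]
ee_rot: [0.002, 0.707, 0.707, 0.003]
wrist_force: [-0.3, -0.3, 0.5]
gripper_width: 0.0348
gripper_force: 0.0
time_s: 18.5
tool_pos: [0.4768, 0.0444, 0.3558]
ee_rot: [0.003, 0.706, 0.708, 0.003]
wrist_force: [0.8, -1.1, -0.0]
gripper_width: 0.035
gripper_force: 0.0
time_s: 19.12
tool_pos: [0.4787, -0.1563, 0.3544]
ee_rot: [0.002, 0.708, 0.706, 0.002]
wrist_force: [-0.5, 0.1, -0.3]
gripper_width: 0.0349
gripper_force: 0.0
bear [0.47840949 0.19940017 0.02046021] [0.53314391 0.25121553 0.09787588]
board [0.60371785 0.15203537 0.00800842] [0.68561829 0.29316917 0.19509763]
z [ 0.94074532  0.00989293 -0.33896956] 1.916617728825337 4462 4582
bear [0.47844265 0.19555097 0.02024071] [0.53430322 0.24970927 0.09660656]
board [0.58544419 0.15305228 0.00802794] [0.69537649 0.29389067 0.19832926]
```

View pics/s6.png

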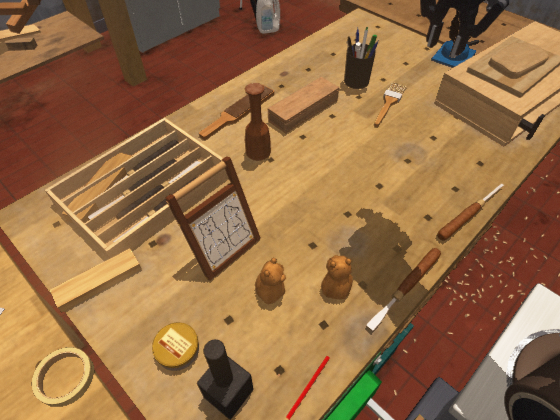

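The board stands by itself at (215,225), behind the bear at (271,281). It leans back 1.917 rad and faces square to the robot. The bear, tin and mallet have not moved, so I'm handing in.

```bash
python3 -c "
from h import *
print(manip.hand_in())"
```

```text
the job is handed in; nothing more can be done
None
```

The job is handed in: the leg is open, and the board stands about 7 cm behind the far bear, centred on it within a few millimetres, leaning back about 20° and square to the robot, with the bear, tin and mallet where they were; the judge's verdict was not shown.

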